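Load a paste syringe into the bench dispenser under its sprung swing clamp

TASK

Load the amber solder-paste syringe into the bench dispenser: lift the sprung clamp bar by its black knob until its key is clear of the collar, turn it aside, and lay the syringe level in the vee blocks, nozzle away from the drive, so that its finger flange drops fully home into the narrow slot of the adjustable flange holder. Then turn the bar back over the barrel and lower it under control, never letting it snap down, until its pad holds the barrel and the key is back in the collar gap. The barrel is thin plastic: grip it lightly and feel the flange in without forcing it, and leave the other things on the bench alone.

Things in the scene. Friction and masses are not known exactly. Their poses are not given: they have to be found in the camera images.
- dispenser: Bench paste dispenser (syringe pump), fixed. Origin at bench level. x points away from the robot at yaw 0, y along the seated barrel from the drive to the nozzle, z up. Grey base plate x -48..62, y -172..130 mm, top at z 15. White drive housing y -170..-124, 85 high; black pusher y -115..-95, 68 high. Seated barrel axis: along y at x -15, z 46 mm.
- holder_mid (a point): On the seated barrel axis, middle of the flange holder's setting range; axes as the dispenser's. The holder is locked with its slot (6 mm wide along y) up to 8 mm before or behind this point; where is not measured: find it by feel or sight. It is two vee blocks 60 mm wide in x: 22 mm thick on the nozzle side of the slot, 16 behind, flat tops 1 mm below this point.
- front_vee (a point): Point on the seated barrel axis over the middle of the front vee block (28 mm thick, like the holder 60 wide and with a 90 degree vee for the 24 mm barrel), 114 mm from holder_mid along y; axes as the dispenser's. Between holder and front vee at least 65 mm are open under the barrel, for the fingers.
- syringe: Amber paste syringe lying level on the bench, 40 to 85 g. Barrel 24 mm in diameter, 132 long. Origin on its lowest line, 12 mm below the axis, 44 mm in front of the flange; grip about here (it balances 11 mm nearer the nozzle) with 10 to 25 N. y points to the nozzle (orange cap, y = 107 mm), z up. White plunger behind, to y = -86. Loaded, it lies the same way up, its y along the dispenser's y.
- syringe_flange (a point): Middle of the syringe's finger flange, on the barrel axis; axes as the syringe's. The flange is a plate 44 mm across (x), 24 high (flush with the barrel below, so that the syringe does not roll) and 4 thick (y): 1 mm play each way in the slot. Off the slot it rests on the holder's flat tops, 11 mm too high; slid back (-y) from the block before the slot, it catches on the far edge and drops in.
- clamp_knob (a point): Middle of the black grip on the clamp's vertical turning axis (dispenser x +35, y +84), 80 mm above the bench with the clamp down. The grip is 36 mm along the point's x, 14 thick along its y (pinch across y, from above, 30 N or more), 24 high (12 above and below the point). Hub and bar tops are 14 and 16 mm below the point. It moves with the clamp.
- clamp_bar: Aluminium clamp bar from the hub to over the barrel, 16 mm wide, with a black rubber pad 26 x 18 mm under its end. Origin in the middle of the pad's underside, 50 mm from the turning axis (which lies towards its +x), 52 mm above the bench with the clamp down.
- clamp_lift (a joint): Height of the clamp in m: 0 down and empty, 0.026 upper stop. A spring and its weight pull it down, 6 N at 0 to 10 N at the top. A key under the hub stands in the one gap of a collar: the clamp turns only when lifted above 0.013. Away from the gap the key rests on the collar's rim and the bar stays up at 0.013 by itself. On a seated barrel the pad rests at 0.006.
- clamp_turn (a joint): Turn of the clamp in rad: 0 with the bar across the barrel, growing clockwise seen from above as the bar swings towards the nozzle end, to 1.40 at the stop (bar clear of the barrel). The key enters the gap only below about 0.1. Little friction.
- lighter: Bystander, to be left alone: red pocket lighter, 16 x 77 x 23 mm, lying in front.
- cutters: Bystander, to be left alone: side cutters with dark handles, 115 x 30 x 11 mm, lying to the left.
- ring_mandrel: Bystander, to be left alone: tapered steel ring mandrel with wooden handle, 285 mm long, right.
- tweezers: Bystander, to be left alone: steel tweezers, 17 x 127 x 7 mm, to the right.

How it is judged:
On the way, in this order (a step that is already met when the one before it is completed fails the run):
1. the clamp bar has been lifted and turned aside (value of joint clamp_turn above 1 rad), for 0.2 s.
2. with the bar aside, the syringe lies in the vees with its flange home in the slot (x of syringe_flange in the frame of holder_mid between -0.003 and 0.003 m and y of syringe_flange in the frame of holder_mid between -0.011 and 0.011 m and z of syringe_flange in the frame of holder_mid between -0.003 and 0.002 m and angle between the y axis of syringe and the y axis of dispenser, either way round below 0.04 rad and angle between syringe's own y axis and vertical between 1.53 and 1.61 rad and value of joint clamp_turn above 0.8 rad), for 0.2 s.
At the end, for the whole second after the job is handed in: Syringe at rest and level in the vees, nozzle away from the drive, flange home in the slot (on the seated axis within 3 mm across, +2/-3 mm in height, 11 mm of holder_mid along; parallel within 0.04 rad); bar across it (turn under 0.2 rad, lift 3 to 8.5 mm), pressing with over 2 N (x of syringe_flange in the frame of holder_mid between -0.003 and 0.003 m and y of syringe_flange in the frame of holder_mid between -0.011 and 0.011 m and z of syringe_flange in the frame of holder_mid between -0.003 and 0.002 m and angle between the y axis of syringe and the y axis of dispenser, either way round below 0.04 rad and angle between syringe's own y axis and vertical between 1.53 and 1.61 rad and linear speed of syringe below 0.01 m/s and angular speed of syringe below 0.1 rad/s and value of joint clamp_turn below 0.2 rad and value of joint clamp_lift between 0.003 and 0.0085 m and contact force between clamp_bar and syringe above 2 N); the robot touches nothing.
It fails at once if the clamp bar snaps down over the cradle or the barrel (faster than 0.3 m/s) (velocity of joint clamp_lift below -0.3 m/s and value of joint clamp_turn below 0.35 rad).
It fails at once if the syringe is forced: contact forces between it and the dispenser, clamp included, add up to more than 40 N (contact force between syringe and dispenser above 40 N).
It fails at once if the clamp pad is pressed or dropped on the barrel with more than 20 N (contact force between clamp_bar and syringe above 20 N).
It fails at once if the barrel is squeezed by the fingers with more than 80 N, both sides together (contact force between the fingers and syringe above 80 N).
It fails at once if another thing on the bench is moved by more than 20 mm (distance of any of lighter, cutters, ring_mandrel, tweezers from where it was at the start of the episode above 0.02 m).
It also fails if it takes over 72 s, if anything falls off the work surface, if the arm or the gripper's body presses on something with over 40 N, if the wrist force passes 120 N, or if a joint passes its speed limit or range.

ROBOT

A 6-joint arm with a two-finger parallel gripper is mounted at the origin on a cart in front of the work surface, level with it; the furniture and walls round the work are solid. World frame = base frame: x ahead of the robot, y to its left, z up, the work surface at z = 0. Lengths are in m, angles in rad, forces in N, time in s.
With the tool pointing down it reaches from about 0.375 to 0.975 m from the base axis. Payload 3.8 kg.
Tool frame: the origin (TCP) lies on the mounting face of the last link; the fingertips stand 173 mm ahead of it and the grasp point (between the pads) lies 155 mm ahead of it; z points along the fingers, y is the line along which they close (so a half turn about z gives the same grasp; the last joint's range is limited). The gripper opens to 85 mm and grips with 20 to 120 N. Pads are 22 mm wide; open, the fingers measure 114 mm over their backs; the gripper's body (76 mm by 85 mm) begins 54 mm behind the grasp point. The pads swing forward as they close: fully open they stand 13 mm farther back than shut.
Start: joints at [1.126, 0.264, 1.604, -0, 1.274, -0.037], TCP at [0.268, 0.62, 0.405] pointing down, gripper open.
Joint ranges: [-2.63, 2.63], [-0.94, 2.18], [0.31, 2.57], [-1.31, 4.45], [0, 2.66], [-2.55, 2.55]. Speed limits (rad/s): [2.57, 2.57, 3.14, 3.14, 3.14, 3.14].

INTERFACE

Orientations are given as a rotation vector (axis times angle).
In Python, from workcell import bot gives the robot as it stands.
- The arm moves only by the tool drive_tool, never from a script. Its argument "increments" is a list of rows, each an object with "delta_pos": the shift along the tool's x, y, z in mm, a list of three; "turn": the turn about the tool's z in rad; "jaw": the opening, from -1 (shut) to 1 (fully open). A call has 1 to 8 rows; each row shifts and turns the commanded pose from where the row before left it, along the tool's axes as they then stand; what a row does not reach is not made up. A row lasts 1/12 s, in which the tool goes at most 41.7 mm and 7.16 degrees, less where a joint would pass 70% of its speed; a pose out of reach is approached as far as the arm can. A call is refused whole if a number of a shift passes 41.7 or a number of a turn 0.125, either way. A call with a gripper value outside its range is refused whole. The fingers move at their own pace and stop on an object; "grip_force" is the grip in N (left out, the last holds). Time passes only in rows, so rows that do not move let the fingers close. It gives the time, the measured TCP pose, the force, the opening and the grip force at its end, in the units of the state.
- bot.read_state(): the state, without advancing time (a new reading comes with each control period).
- bot.read_camera(name): name is "side" or "top" or "wrist"; returns a dict with "pixels" (400x640x3 uint8, red, green, blue), "fovy" (degrees; the focal length in pixels is half the picture's height over the tangent of half this angle, whatever the lens; pixels are square), "cx", "cy" (the principal point, pixels), "k1" (the pictures are not rectified: a ray, as slopes to the right and down, at radius r is drawn at 1 + k1 r^2 times it, then the intrinsics apply), "camera_from_world" (4x4, takes a point from world to camera coordinates); the wrist camera has in their place "hand_eye" (4x4, takes a point from camera to tool coordinates, whose origin is the TCP and whose axes are the flange's). Camera axes: x right, y down, z forward; pixel columns grow to the right and rows downward; lengths in m; the calibration is good to about 2 mm. A picture is of the moment at which its call begins: read the wrist's pose just before it. There is no depth.
- bot.finish_job(): hands the job in; it is judged then, once.
The state is a dict: "time": time; "q": joint angles; "joint_vel": joint speeds; "joint_torque": joint torques, N m; "tool_pos": TCP position; "tcp_rot": TCP orientation; "wrist_force": force on the tool from outside, world axes, zero at the start; "torque": the same for the moment, N m; "width": opening from 0.0 (shut) to 1.0 (fully open); "grip_force": force on a finger pad.
Only numpy, scipy, OpenCV 4.12 (cv2) and the standard library are available. Lean on these libraries where they do the work, as an engineer would, in place of code of your own. Each camera call takes 0.05 s, during which the arm holds its last target. There are 200 camera calls.

## Working session

There is one attempt and no reset: what is moved stays moved. The work goes in short steps, Python scripts to look and compute and a tool call to move; the robot and the scene stay as the last step left them, time stands still between calls to the robot, and variables do not carry over. Pictures are saved under pics/ and viewed, at most 10 in all, crops included, and the job is handed in when it is done.

Besides the shell and the picture viewer there is one more tool, called after "Emit:" by a JSON object that holds its "op" and its "data". drive_tool: Moves the arm, as the interface text tells. Its arguments: {"type":"object","properties":{"increments":{"type":"array"},"grip_force":{"type":"number"}},"required":["increments"]}

```bash
mkdir -p pics; ls; cat > h.py <<'E'
import numpy as np, cv2, pickle
from scipy.spatial.transform import Rotation as R
from workcell import bot
def snap(n,fn):
    s=bot.read_state(); c=bot.read_camera(n)
    c['tool_pos']=s['tool_pos'];c['tcp_rot']=s['tcp_rot']
    if n=='wrist':
        T=np.eye(4);T[:3,:3]=R.from_rotvec(s['tcp_rot']).as_matrix();T[:3,3]=s['tool_pos']
        c['camera_from_world']=np.linalg.inv(T@np.array(c['hand_eye']))
    pickle.dump(c,open(f'pics/{fn}.pkl','wb')); cv2.imwrite(f'pics/{fn}.png',c['pixels'][:,:,::-1]); return c
def load(fn): return pickle.load(open(f'pics/{fn}.pkl','rb'))
def f(c): return 200/np.tan(np.radians(c['fovy'])/2)
def ray(c,u,v):
    xd=np.array([(u-c['cx'])/f(c),(v-c['cy'])/f(c)]);x=xd.copy()
    for _ in range(30): x=xd/(1+c['k1']*(x@x))
    M=np.linalg.inv(np.array(c['camera_from_world'])); return M[:3,3],M[:3,:3]@np.array([x[0],x[1],1])
def at(c,u,v,z):
    o,d=ray(c,u,v); return o+d*(z-o[2])/d[2]
def proj(c,p):
    p=np.array(c['camera_from_world'])@np.append(p,1); x=p[:2]/p[2]; x=x*(1+c['k1']*(x@x)); return x*f(c)+[c['cx'],c['cy']]
E
python3 - <<'E'
from h import *
for n in ['top','side']: 
    c=snap(n,n+'0'); print(n,f(c),c['k1'],np.linalg.inv(np.array(c['camera_from_world'])).round(3).tolist())
print(bot.read_state())
E
```

```text
pics
top 469.2827662218168 -0.0494360480464825 [[0.009, -0.998, 0.06, 0.414], [-1.0, -0.009, -0.011, 0.096], [0.012, -0.06, -0.998, 1.596], [0.0, 0.0, 0.0, 1.0]]
side 367.4745437204 -0.008762711930047906 [[0.757, -0.385, 0.529, -0.033], [-0.654, -0.423, 0.627, -0.551], [-0.017, -0.82, -0.572, 0.662], [0.0, 0.0, 0.0, 1.0]]
{'time': 0.1, 'q': array([ 1.12608243e+00,  2.64703983e-01,  1.60527086e+00, -1.23928489e-05,
        1.27373357e+00, -3.68735716e-02]), 'joint_vel': array([-0.00032025, -0.00204953, -0.00451487, -0.00020895, -0.0003459 ,
       -0.00235729]), 'joint_torque': array([-5.62990936e-04, -5.16709149e+01, -3.68588948e+01, -2.08280389e-04,
        6.52356321e-03,  2.73553532e-06]), 'tool_pos': array([0.2675724 , 0.61935104, 0.40345048]), 'tcp_rot': array([-0.63609756, -3.07601628,  0.00323148]), 'wrist_force': array([ 0.328989  , -0.69400524, -0.1756279 ]), 'torque': array([-0.03082068, -0.01394309,  0.03835701]), 'grip_force': 0.0, 'width': 1.00025513726535}
```

View pics/top0.png

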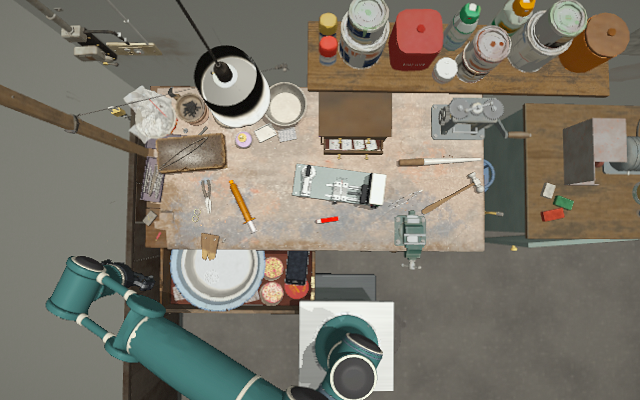

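View pics/side0.png

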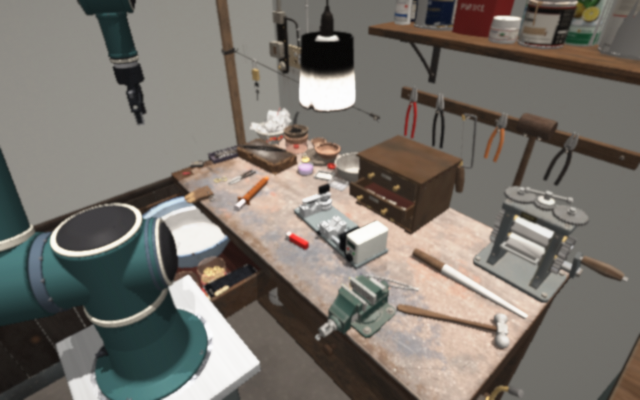

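The top view shows the dispenser at about (340,187) with its drive on the right, the syringe at (242,205) with the nozzle cap at lower right, and the lighter at (327,219). The side view confirms the layout. I'll enlarge the top view.

```bash
python3 - <<'E'
from h import *
i=cv2.imread('pics/top0.png')
a=cv2.resize(i[155:225,285:395],None,fx=7,fy=7,interpolation=cv2.INTER_CUBIC)[:, :770]
cv2.imwrite('pics/c1.png',a)
b=cv2.resize(i[170:240,190:290],None,fx=7,fy=7,interpolation=cv2.INTER_CUBIC)
cv2.imwrite('pics/c2.png',b)
E
```

```text
(no output)
```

View pics/c1.png

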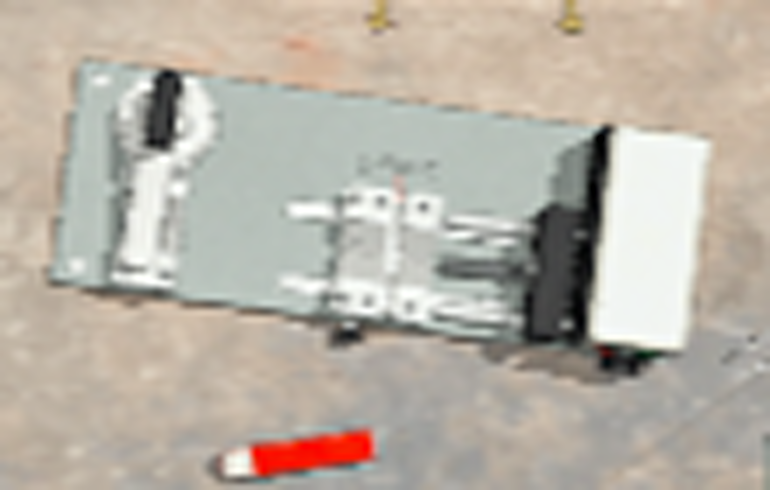

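View pics/c2.png

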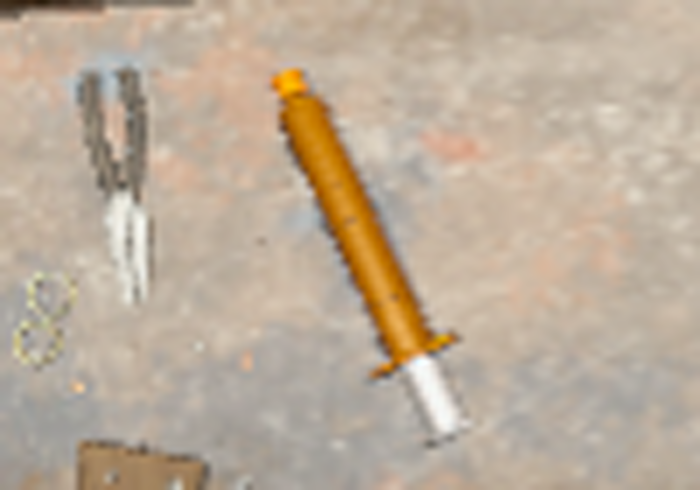

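The crops show the knob centre at (163,110), base corners at (85,62) and (52,283), and the slot around x≈397. The syringe cap tip is at (287,72) and its flange ends are at (380,375) and (455,340).

```bash
cat >> h.py <<'E'
def D(p,yaw,l): # dispenser-local mm -> world
    l=np.array(l)/1000; c,s=np.cos(yaw),np.sin(yaw); return np.array([p[0]+c*l[0]-s*l[1],p[1]+s*l[0]+c*l[1],l[2]])
def totool(s,w): # world vector (m) -> tool mm
    return R.from_rotvec(s['tcp_rot']).inv().apply(w)*1000
E
python3 - <<'E'
from h import *
from scipy.optimize import least_squares
c=load('top0')
q=lambda u,v,x0,y0:np.array([x0+(u+.5)/7-.5,y0+(v+.5)/7-.5])
o=[((62,130,15),q(85,62,285,155)),((-48,130,15),q(52,283,285,155)),((35,84,92),q(163,110,285,155))]
h=[q(612,127,285,155),q(590,345,285,155)]
def fit(p):
    e=[]
    for l,px in o:e+=list(proj(c,D(p[:2],p[2],l))-px)
    w=[at(c,*x,.085) for x in h]
    cs,sn=np.cos(p[2]),np.sin(p[2])
    for a in w: e.append(((-sn*(a[0]-p[0])+cs*(a[1]-p[1]))*1000+124)/2.5)
    return e
r=least_squares(fit,[.42,.05,-.1]);print(r.x,np.round(r.fun,2))
cs,sn=np.cos(r.x[2]),np.sin(r.x[2])
inv=lambda a:((cs*(a[0]-r.x[0])+sn*(a[1]-r.x[1]))*1000,(-sn*(a[0]-r.x[0])+cs*(a[1]-r.x[1]))*1000)
print('slot',[np.round(inv(at(c,*q(u,v,285,155),.045)),1) for u,v in[(399,200),(390,300),(345,205),(447,210)]])
a=at(c,*q(287,72,190,170),.014);b=at(c,*q(417,357,190,170),.018)
d=(a-b)[:2];L=np.hypot(*d);print('syr tip',a,'flange',b,L,'yaw',np.arctan2(-d[0],d[1]),'grip',b[:2]+d/L*.044)
m=R.from_rotvec(bot.read_state()['tcp_rot']).as_matrix();print(m.round(3)); print('knob',D(r.x[:2],r.x[2],(35,84,80)))
E
```

```text
[ 0.53792763  0.05113368 -0.1135207 ] [-0.71 -0.27 -0.09  0.32  0.14 -0.13  0.56 -0.08]
slot [array([ 10.8, -30.2]), array([-36.8, -31.7]), array([ 5.3, -5.1]), array([  8.9, -53.4])]
syr tip [0.55545526 0.39401715 0.014     ] flange [0.41853238 0.32805598 0.018     ] 0.151982733883741 yaw -1.1218634397046732 grip [0.45817245 0.34715217]
[[-0.918  0.397 -0.001]
 [ 0.397  0.918 -0.002]
 [ 0.    -0.002 -1.   ]]
knob [0.58221762 0.13062832 0.08      ]
```

Emit:
{"op": "drive_tool", "data": {"increments": [{"delta_pos":[-15,-10,0],"turn":0,"jaw":1},{"delta_pos":[-31,-21,0],"turn":0,"jaw":1},{"delta_pos":[-31,-21,0],"turn":0,"jaw":1},{"delta_pos":[-31,-21,0],"turn":0,"jaw":1},{"delta_pos":[-31,-21,0],"turn":0,"jaw":1},{"delta_pos":[-31,-21,0],"turn":0,"jaw":1},{"delta_pos":[-31,-21,0],"turn":0,"jaw":1},{"delta_pos":[-31,-21,0],"turn":0,"jaw":1}]}}

```text
time: 0.77
tool_pos: [0.419, 0.381, 0.4043]
tcp_rot: [-0.636, -3.076, 0.001]
wrist_force: [0.6, 0.2, 0.4]
width: 0.995
grip_force: 0.0
```

Emit:
{"op": "drive_tool", "data": {"increments": [{"delta_pos":[-31,-21,0],"turn":0,"jaw":1},{"delta_pos":[-31,-21,0],"turn":0,"jaw":1},{"delta_pos":[-31,-21,0],"turn":0,"jaw":1},{"delta_pos":[-31,-21,0],"turn":0,"jaw":1},{"delta_pos":[-31,-21,0],"turn":0,"jaw":1},{"delta_pos":[-31,-21,0],"turn":0,"jaw":1},{"delta_pos":[-31,-21,0],"turn":0,"jaw":1},{"delta_pos":[-31,-21,0],"turn":0,"jaw":1}]}}

```text
time: 1.43
tool_pos: [0.5797, 0.1284, 0.4044]
tcp_rot: [-0.637, -3.076, 0.001]
wrist_force: [-0.1, 0.0, -0.7]
width: 1.001
grip_force: 0.0
```

Emit:
{"op": "drive_tool", "data": {"increments": [{"delta_pos":[0,0,0],"turn":-0.1,"jaw":0.2},{"delta_pos":[0,0,0],"turn":-0.1,"jaw":0},{"delta_pos":[0,0,0],"turn":-0.1,"jaw":0},{"delta_pos":[0,0,0],"turn":0,"jaw":0},{"delta_pos":[0,0,0],"turn":0,"jaw":0},{"delta_pos":[0,0,0],"turn":0,"jaw":0}]}}

```text
time: 1.93
tool_pos: [0.5792, 0.1307, 0.4045]
tcp_rot: [-0.173, -3.136, 0.0]
wrist_force: [-0.1, 0.2, 0.1]
width: 0.502
grip_force: 0.0
```

```bash
python3 - <<'E'
from h import *
c=snap('wrist','w1'); print(c['tool_pos'],R.from_rotvec(c['tcp_rot']).as_matrix().round(3).tolist(),f(c),np.array(c['hand_eye']).round(3).tolist())
p,y=[0.538,0.0511],-0.1135
for l in [(35,84,92),(62,130,15),(-48,130,15),(-15,-30,46)]: print(l,proj(c,D(p,y,l)).round(1))
E
```

```text
[0.57915043 0.13067669 0.40449413] [[-0.994, 0.11, -0.0], [0.11, 0.994, -0.0], [0.0, -0.0, -1.0]] 337.89916437400643 [[-0.001, -0.965, -0.262, 0.067], [1.0, -0.0, -0.001, -0.0], [0.001, -0.262, 0.965, 0.031], [0.0, 0.0, 0.0, 1.0]]
(35, 84, 92) [322.6 199.3]
(62, 130, 15) [364.2 206.3]
(-48, 130, 15) [368.  101.8]
(-15, -30, 46) [203.1 136.4]
```

View pics/w1.png

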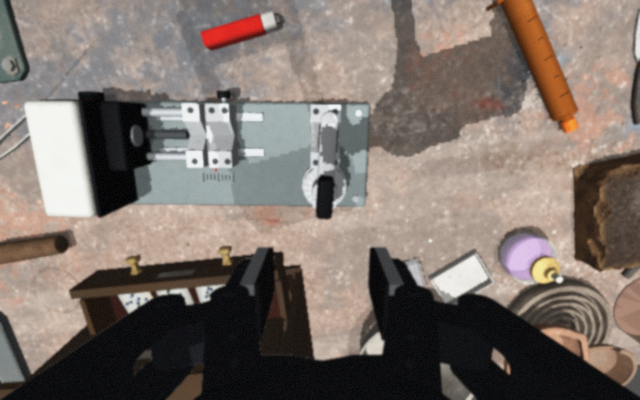

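The wrist view shows the knob top at about (324,196), the holder blocks at x 187–232 with the slot near 208, and base corners near (369,103) and (368,205). The prediction agrees within 2 px or so; I'll enlarge once.

```bash
python3 - <<'E'
from h import *
i=cv2.imread('pics/w1.png')
cv2.imwrite('pics/c3.png',cv2.resize(i[85:225,180:380],None,fx=4,fy=4,interpolation=cv2.INTER_CUBIC))
E
```

```text
(no output)
```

View pics/c3.png

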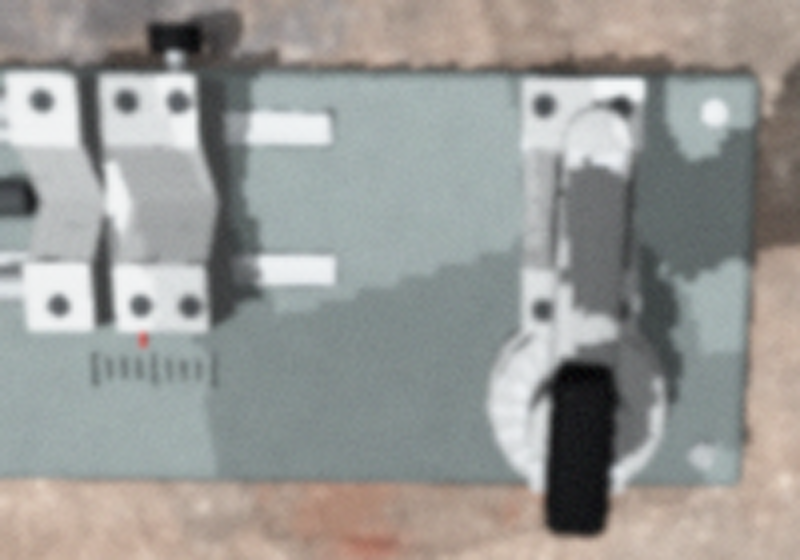

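The crop shows base corners (755,75) and (740,484), and the knob top centred at about (582,447). The slot centre is near (90,110) and (104,298), and the front vee spans x 522–643 at row 110.

```bash
python3 - <<'E'
from h import *
from scipy.optimize import least_squares
c=load('w1')
q=lambda u,v:np.array([180+(u+.5)/4-.5,85+(v+.5)/4-.5])
o=[((62,130,15),q(740,484)),((-48,130,15),q(755,75)),((35,84,92),q(582,448))]
fit=lambda p:np.concatenate([proj(c,D(p[:2],p[2],l))-px for l,px in o])
r=least_squares(fit,[.538,.051,-.1135]);p=r.x;print(p,np.round(r.fun,2))
cs,sn=np.cos(p[2]),np.sin(p[2])
inv=lambda a:np.round(((cs*(a[0]-p[0])+sn*(a[1]-p[1]))*1000,(-sn*(a[0]-p[0])+cs*(a[1]-p[1]))*1000),1)
for n,z,u,v in [('slot',.045,90,110),('slot',.045,104,298),('fb right',.045,196,110),('fb right',.045,210,298),('fv L',.045,524,105),('fv R',.045,642,105),('edge top',.045,145,73),('edge bot',.045,160,331),('rear left',.045,25,300),('fv edge top',.045,582,78),('pointer',.015,143,345),('scale0',.015,154,368),('scaleL',.015,93,368),('base far',.015,200,478),('base near',.015,300,72)]: print(n,inv(at(c,*q(u,v),z)))
print('knob',D(p,p[2],(35,84,80)))
i=cv2.imread('pics/w1.png')[0:170,480:640]
cv2.imwrite('pics/c4.png',cv2.resize(i,None,fx=3.5,fy=3.5,interpolation=cv2.INTER_CUBIC))
E
```

```text
[ 0.53674302  0.05257723 -0.12074816] [ 0.34  0.26  1.24 -2.09 -1.31  1.74]
slot [-35.7 -30.9]
slot [  8.4 -31. ]
fb right [-35.9  -5.9]
fb right [ 8.2 -5.2]
fv L [-37.7  71.1]
fv R [-37.9  98.7]
edge top [-44.2 -17.4]
edge bot [ 16.4 -17.9]
rear left [  9.1 -50.4]
fv edge top [-43.9  84.6]
pointer [ 24.8 -31.8]
scale0 [ 31.  -29.3]
scaleL [ 31.2 -45.7]
base far [ 61.5 -18.7]
base near [-45.6  13.2]
knob [0.5816064  0.13174969 0.08      ]
```

Emit:
{"op": "drive_tool", "data": {"increments": [{"delta_pos":[-2.6,2.1,15],"turn":0.01,"jaw":0},{"delta_pos":[0,0,35],"turn":0,"jaw":0},{"delta_pos":[0,0,35],"turn":0,"jaw":0},{"delta_pos":[0,0,35],"turn":0,"jaw":0},{"delta_pos":[0,0,27],"turn":0,"jaw":0},{"delta_pos":[0,0,14],"turn":0,"jaw":0},{"delta_pos":[0,0,0],"turn":0,"jaw":0}]}}

```text
time: 2.57
tool_pos: [0.5797, 0.1326, 0.2389]
tcp_rot: [-0.185, -3.128, 0.003]
wrist_force: [-1.5, -0.1, -0.3]
width: 0.5
grip_force: 0.0
```

Emit:
{"op": "drive_tool", "data": {"increments": [{"delta_pos":[0,0,0],"turn":0,"jaw":-1},{"delta_pos":[0,0,0],"turn":0,"jaw":-1},{"delta_pos":[0,0,0],"turn":0,"jaw":-1},{"delta_pos":[0,0,0],"turn":0,"jaw":-1},{"delta_pos":[0,0,0],"turn":0,"jaw":-1},{"delta_pos":[0,0,0],"turn":0,"jaw":-1},{"delta_pos":[0,0,0],"turn":0,"jaw":-1},{"delta_pos":[0,0,0],"turn":0,"jaw":-1}], "grip_force": 60}}

```text
time: 3.23
tool_pos: [0.5833, 0.1329, 0.2457]
tcp_rot: [0.185, 3.133, 0.001]
wrist_force: [0.9, -1.4, 7.0]
width: 0.148
grip_force: 61.5
```

Emit:
{"op": "drive_tool", "data": {"increments": [{"delta_pos":[0,0,-3],"turn":0,"jaw":-1},{"delta_pos":[0,0,-4],"turn":0,"jaw":-1},{"delta_pos":[0,0,-4],"turn":0,"jaw":-1},{"delta_pos":[0,0,-4],"turn":0,"jaw":-1},{"delta_pos":[0,0,-4],"turn":0,"jaw":-1},{"delta_pos":[0,0,-3],"turn":0,"jaw":-1},{"delta_pos":[0,0,0],"turn":0,"jaw":-1}]}}

```text
time: 3.82
tool_pos: [0.583, 0.1328, 0.2653]
tcp_rot: [0.185, 3.133, 0.001]
wrist_force: [7.3, 1.1, -7.8]
width: 0.146
grip_force: 59.6
```

Emit:
{"op": "drive_tool", "data": {"increments": [{"delta_pos":[0,0,0],"turn":0.06,"jaw":-1},{"delta_pos":[0,0,0],"turn":0.11,"jaw":-1},{"delta_pos":[0,0,0],"turn":0.11,"jaw":-1},{"delta_pos":[0,0,0],"turn":0.11,"jaw":-1},{"delta_pos":[0,0,0],"turn":0.11,"jaw":-1},{"delta_pos":[0,0,0],"turn":0.11,"jaw":-1},{"delta_pos":[0,0,0],"turn":0.11,"jaw":-1}]}}

```text
time: 4.4
tool_pos: [0.583, 0.1328, 0.2647]
tcp_rot: [1.285, 2.864, 0.002]
wrist_force: [6.9, 1.0, -7.7]
width: 0.146
grip_force: 59.6
```

Emit:
{"op": "drive_tool", "data": {"increments": [{"delta_pos":[0,0,0],"turn":0.11,"jaw":-1},{"delta_pos":[0,0,0],"turn":0.11,"jaw":-1},{"delta_pos":[0,0,0],"turn":0.11,"jaw":-1},{"delta_pos":[0,0,0],"turn":0.11,"jaw":-1},{"delta_pos":[0,0,0],"turn":0.11,"jaw":-1},{"delta_pos":[0,0,0],"turn":0.06,"jaw":-1},{"delta_pos":[0,0,0],"turn":0,"jaw":-1}]}}

```text
time: 4.98
tool_pos: [0.583, 0.1327, 0.2647]
tcp_rot: [2.082, 2.35, 0.003]
wrist_force: [7.3, 1.5, -8.5]
width: 0.148
grip_force: 59.6
```

Emit:
{"op": "drive_tool", "data": {"increments": [{"delta_pos":[0,0,3],"turn":0,"jaw":-1},{"delta_pos":[0,0,2],"turn":0,"jaw":-1},{"delta_pos":[0,0,0],"turn":0,"jaw":-1}]}}

```text
time: 5.23
tool_pos: [0.583, 0.1327, 0.2594]
tcp_rot: [2.079, 2.352, 0.003]
wrist_force: [7.5, 0.8, -8.9]
width: 0.146
grip_force: 59.7
```

Emit:
{"op": "drive_tool", "data": {"increments": [{"delta_pos":[0,0,0],"turn":0,"jaw":0},{"delta_pos":[0,0,0],"turn":0,"jaw":0},{"delta_pos":[0,0,0],"turn":0,"jaw":0},{"delta_pos":[0,0,0],"turn":0,"jaw":0},{"delta_pos":[0,0,-20],"turn":0,"jaw":0},{"delta_pos":[0,0,-40],"turn":0,"jaw":0},{"delta_pos":[0,0,-40],"turn":0,"jaw":0},{"delta_pos":[0,0,0],"turn":0,"jaw":0}]}}

```text
time: 5.9
tool_pos: [0.585, 0.1333, 0.3706]
tcp_rot: [2.074, 2.347, 0.018]
wrist_force: [1.8, -0.1, 1.4]
width: 0.498
grip_force: 0.0
```

```bash
python3 - <<'E'
from h import *
s=bot.read_state();print(s['tool_pos'],R.from_rotvec(s['tcp_rot']).as_matrix().round(3).tolist(),s['q'].round(2),s['wrist_force'])
E
```

```text
[0.58499695 0.13331883 0.37055613] [[-0.123, 0.992, 0.015], [0.992, 0.123, 0.003], [0.001, 0.015, -1.0]] [0.18 0.14 1.81 0.   1.17 0.06] [ 1.75698562 -0.08829338  1.42863829]
```

View pics/c4.png

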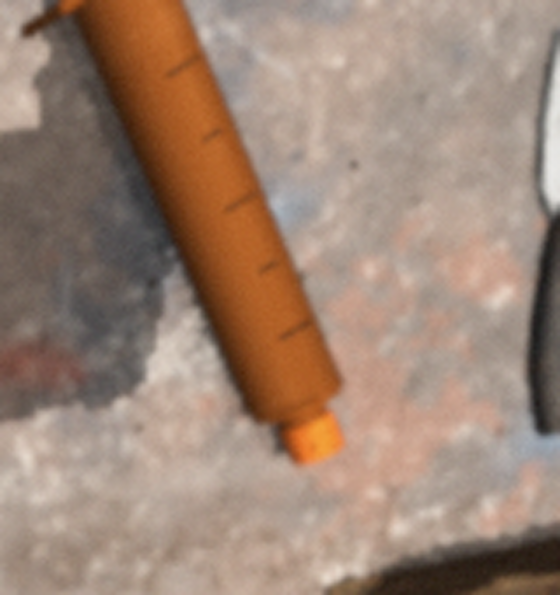

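Emit:
{"op": "drive_tool", "data": {"increments": [{"delta_pos":[28.5,-12.2,0],"turn":0,"jaw":0.5},{"delta_pos":[28.5,-12.2,0],"turn":0,"jaw":0.5},{"delta_pos":[28.5,-12.2,0],"turn":0,"jaw":0.5},{"delta_pos":[28.5,-12.2,0],"turn":0,"jaw":0.5},{"delta_pos":[28.5,-12.2,0],"turn":0,"jaw":0.5},{"delta_pos":[28.5,-12.2,0],"turn":0,"jaw":0.5},{"delta_pos":[28.5,-12.2,0],"turn":0,"jaw":0.5},{"delta_pos":[28.5,-12.2,0],"turn":0,"jaw":0.5}]}}

```text
time: 6.57
tool_pos: [0.4563, 0.3481, 0.361]
tcp_rot: [2.081, 2.354, 0.001]
wrist_force: [0.2, -0.1, 0.3]
width: 0.75
grip_force: 0.0
```

Emit:
{"op": "drive_tool", "data": {"increments": [{"delta_pos":[0,0,0],"turn":0.12,"jaw":0.5},{"delta_pos":[0,0,0],"turn":0.12,"jaw":0.5},{"delta_pos":[0,0,0],"turn":0.12,"jaw":0.5},{"delta_pos":[0,0,0],"turn":0.12,"jaw":0.5},{"delta_pos":[0,0,0],"turn":0.12,"jaw":0.5},{"delta_pos":[0,0,0],"turn":0.12,"jaw":0.5},{"delta_pos":[0,0,0],"turn":0.12,"jaw":0.5},{"delta_pos":[0,0,0],"turn":0.12,"jaw":0.5}]}}

```text
time: 7.23
tool_pos: [0.4572, 0.347, 0.3608]
tcp_rot: [-2.936, -1.118, -0.0]
wrist_force: [-0.0, 1.1, -0.3]
width: 0.747
grip_force: 0.0
```

Emit:
{"op": "drive_tool", "data": {"increments": [{"delta_pos":[0,0,10],"turn":0.12,"jaw":0.5},{"delta_pos":[0,0,10],"turn":0.12,"jaw":0.5},{"delta_pos":[0,0,10],"turn":0.04,"jaw":0.5},{"delta_pos":[0,0,10],"turn":0,"jaw":0.5},{"delta_pos":[0,0,10],"turn":0,"jaw":0.5},{"delta_pos":[0,0,0],"turn":0,"jaw":0.5},{"delta_pos":[0,0,0],"turn":0,"jaw":0.5}]}}

```text
time: 7.82
tool_pos: [0.4571, 0.3469, 0.3098]
tcp_rot: [3.06, 0.708, -0.003]
wrist_force: [-0.2, -0.9, -0.1]
width: 0.75
grip_force: 0.0
```

```bash
python3 - <<'E'
from h import *
c=snap('wrist','w2'); m=R.from_rotvec(c['tcp_rot']).as_matrix();print(c['tool_pos'],m.round(3).tolist())
snap('top','top1')
for t in (-44,0,40): 
  d=np.array([.9,.434,0]);print(t,proj(c,np.array([.458,.347,.012])+d*t/1000).round(1))
E
```

```text
[0.45710131 0.3468559  0.30980227] [[0.898, 0.439, -0.002], [0.439, -0.898, -0.001], [-0.002, 0.0, -1.0]]
-44 [320.9 246.6]
0 [321.2 196.1]
40 [321.4 146.4]
```

View pics/w2.png

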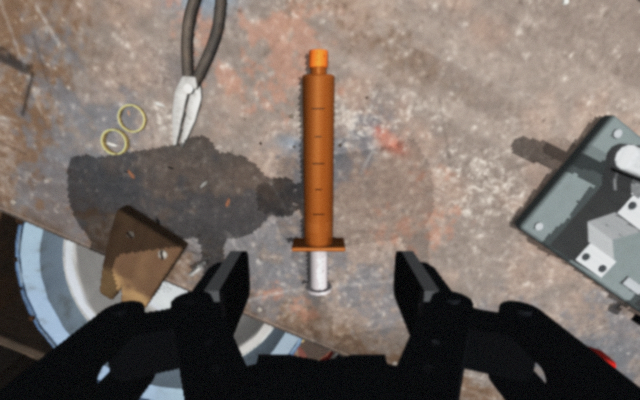

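The syringe is centred at u≈319 (flange v≈245, cap v≈57), about 1.6 mm to the tool's -y side and well aligned. Descending to grip.

Emit:
{"op": "drive_tool", "data": {"increments": [{"delta_pos":[4,-1.7,20],"turn":0,"jaw":0.3},{"delta_pos":[0,0,30],"turn":0,"jaw":0.3},{"delta_pos":[0,0,30],"turn":0,"jaw":0.3},{"delta_pos":[0,0,25],"turn":0,"jaw":0.3},{"delta_pos":[0,0,15],"turn":0,"jaw":0.3},{"delta_pos":[0,0,8],"turn":0,"jaw":0.3},{"delta_pos":[0,0,5],"turn":0,"jaw":0.3},{"delta_pos":[0,0,0],"turn":0,"jaw":0.3}], "grip_force": 20}}

```text
time: 8.58
tool_pos: [0.4604, 0.3505, 0.1776]
tcp_rot: [3.061, 0.707, -0.0]
wrist_force: [-0.6, -0.1, 0.3]
width: 0.647
grip_force: 0.0
```

Emit:
{"op": "drive_tool", "data": {"increments": [{"delta_pos":[0,0,0],"turn":0,"jaw":0.1},{"delta_pos":[0,0,0],"turn":0,"jaw":-0.1},{"delta_pos":[0,0,0],"turn":0,"jaw":-0.3},{"delta_pos":[0,0,0],"turn":0,"jaw":-0.5},{"delta_pos":[0,0,0],"turn":0,"jaw":-0.7},{"delta_pos":[0,0,0],"turn":0,"jaw":-1},{"delta_pos":[0,0,0],"turn":0,"jaw":-1},{"delta_pos":[0,0,0],"turn":0,"jaw":-1}], "grip_force": 20}}

```text
time: 9.25
tool_pos: [0.4609, 0.3508, 0.1791]
tcp_rot: [-3.06, -0.707, -0.003]
wrist_force: [-1.2, -0.2, 6.1]
width: 0.271
grip_force: 20.1
```

Emit:
{"op": "drive_tool", "data": {"increments": [{"delta_pos":[0,0,-5],"turn":0,"jaw":-1},{"delta_pos":[0,0,-15],"turn":0,"jaw":-1},{"delta_pos":[0,0,-20],"turn":0,"jaw":-1},{"delta_pos":[0,0,-20],"turn":0,"jaw":-1},{"delta_pos":[0,0,-20],"turn":0,"jaw":-1},{"delta_pos":[0,0,-20],"turn":0,"jaw":-1},{"delta_pos":[0,0,-10],"turn":0,"jaw":-1},{"delta_pos":[0,0,0],"turn":0,"jaw":-1}]}}

```text
time: 9.92
tool_pos: [0.4612, 0.351, 0.2908]
tcp_rot: [-3.059, -0.706, -0.008]
wrist_force: [-0.0, 0.7, -0.3]
width: 0.27
grip_force: 19.7
```

Emit:
{"op": "drive_tool", "data": {"increments": [{"delta_pos":[0,0,0],"turn":-0.07,"jaw":-1},{"delta_pos":[0,0,0],"turn":-0.12,"jaw":-1},{"delta_pos":[0,0,0],"turn":-0.12,"jaw":-1},{"delta_pos":[0,0,0],"turn":-0.12,"jaw":-1},{"delta_pos":[0,0,0],"turn":-0.12,"jaw":-1},{"delta_pos":[0,0,0],"turn":-0.12,"jaw":-1},{"delta_pos":[0,0,0],"turn":-0.12,"jaw":-1},{"delta_pos":[0,0,0],"turn":-0.12,"jaw":-1}]}}

```text
time: 10.58
tool_pos: [0.4596, 0.3499, 0.2857]
tcp_rot: [-2.433, -1.987, 0.005]
wrist_force: [-0.4, -0.0, -1.2]
width: 0.272
grip_force: 19.7
```

Emit:
{"op": "drive_tool", "data": {"increments": [{"delta_pos":[0,0,0],"turn":-0.087,"jaw":-1},{"delta_pos":[0,0,0],"turn":0,"jaw":-1},{"delta_pos":[0,0,0],"turn":0,"jaw":-1}]}}

```text
time: 10.83
tool_pos: [0.4598, 0.35, 0.2862]
tcp_rot: [-2.353, -2.081, 0.004]
wrist_force: [1.1, -0.7, -0.1]
width: 0.275
grip_force: 19.7
```

```bash
python3 - <<'E'
from h import *
c=snap('wrist','w3'); m=R.from_rotvec(c['tcp_rot']).as_matrix();print(c['tool_pos'],m.round(3).tolist(),bot.read_state()['wrist_force'],bot.read_state()['q'].round(2))
h=cv2.cvtColor(c['pixels'],cv2.COLOR_RGB2HSV)
k=((h[...,0]>5)&(h[...,0]<22)&(h[...,1]>150)&(h[...,2]>90))
n,l,st,ce=cv2.connectedComponentsWithStats(k.astype('uint8'));j=1+np.argmax(st[1:,4]);print(st[j])
for v in range(st[j][1],st[j][1]+st[j][3],8):
  x=np.where(l[v]==j)[0]
  if len(x):print(v,x.min(),x.max(),x.mean().round(1))
p,y=[.5375,.0534],-.119
w=D(p,y,(-15,28,0));s=bot.read_state();d=w-s['tool_pos'];d[2]=0;print(d,totool(s,d).round(1),'yaw err',np.arctan2(m[1,0],m[0,0])-(np.pi/2+y))
# expected pixel of flange: tool coords x=-48,z=166
H=np.linalg.inv(np.array(c['hand_eye']))
for t in [(-.048,0,.1665),(-.048,0,.1545),(.063,0,.1665)]:
  a=H@np.array([*t,1]);x=a[:2]/a[2];x=x*(1+c['k1']*(x@x));print(t,(x*f(c)+[c['cx'],c['cy']]).round(1))
E
```

```text
[0.45977586 0.34998581 0.28619883] [[0.122, 0.992, -0.002], [0.992, -0.122, -0.001], [-0.002, -0.002, -1.0]] [-0.03648152 -0.0407101  -0.66256508] [ 0.61  0.18  1.93 -0.    1.03  0.73]
[  292     0    60   361 18292]
0 307 336 321.5
8 303 338 320.5
16 303 338 320.5
24 303 339 321.0
32 303 338 320.5
40 306 336 321.0
48 306 336 321.0
56 293 351 322.0
64 292 351 321.5
72 293 351 322.0
80 293 351 322.0
88 293 351 322.0
96 293 350 321.5
104 293 350 321.5
112 293 350 321.5
120 293 350 321.5
128 294 350 322.0
136 293 350 321.5
144 294 350 322.0
152 294 350 322.0
160 294 349 321.5
168 294 349 321.5
176 294 349 321.5
184 295 348 321.5
192 295 348 321.5
200 295 348 321.5
208 295 348 321.5
216 295 348 321.5
224 295 348 321.5
232 295 347 321.0
240 296 347 321.5
248 296 347 321.5
256 296 346 321.0
264 296 346 321.0
272 297 346 321.5
280 297 346 321.5
288 297 346 321.5
296 297 346 321.5
304 296 346 321.0
312 297 346 321.5
320 297 345 321.0
328 297 345 321.0
336 297 345 321.0
344 298 344 321.0
352 298 344 321.0
360 320 322 321.0
[ 0.06604447 -0.26706372  0.        ] [-2.57e+02  9.82e+01  2.00e-01] yaw err -0.0035687412014884234
(-0.048, 0, 0.1665) [322.5 361.9]
(-0.048, 0, 0.1545) [322.5 381. ]
(0.063, 0, 0.1665) [322.6 122.1]
```

```bash
python3 - <<'E'
from h import *
from scipy.optimize import least_squares
def seg(c):
  h=cv2.cvtColor(c['pixels'],cv2.COLOR_RGB2HSV)
  k=((h[...,0]>5)&(h[...,0]<22)&(h[...,1]>150)&(h[...,2]>90)).astype('uint8')
  n,l,st,ce=cv2.connectedComponentsWithStats(k);j=1+np.argmax(st[1:,4]);return l==j
def P(c,t):
  a=np.linalg.inv(np.array(c['hand_eye']))@np.array([*t,1]);x=a[:2]/a[2];x=x*(1+c['k1']*(x@x));return x*f(c)+[c['cx'],c['cy']]
for n in('w2','w3'):
  c=load(n);k=seg(c);w=k.sum(1);v=np.where(w>0)[0];e=v[w[v]>0.8*np.median(w[v])].min();print(n,'rows',v.min(),v.max(),'end',e, 'wide',np.where(w>1.4*np.median(w[v]))[0])
  vs=np.arange(e+10,e+ (150 if n=='w2' else 280),20)
  obs=[(vv,np.where(k[vv])[0].max()-np.where(k[vv])[0].min()+1) for vv in vs]
  def model(p):  # depth h at tcp x=0, pitch (nose toward camera +)
    pts=np.array([[*P(c,(x,-.012,p[0]-p[1]*x)),*P(c,(x,.012,p[0]-p[1]*x))] for x in np.linspace(-.06,.1,60)])
    V=pts[:,1];W=pts[:,2]-pts[:,0];o=np.argsort(V);return V[o],W[o]
  def res(p):
    V,W=model(p);return [np.interp(vv,V,W)-ww for vv,ww in obs]
  r=least_squares(res,[.3 if n=='w2' else .166,0]);print(r.x,np.round(r.fun,1))
  h,t=r.x
  for hh,tt in((h,t),(.2978 if n=='w2' else .1665,0)):
    x=np.linspace(.02,.12,400);vv=[P(c,(a,0,hh-tt*a-.012))[1] for a in x];print('end x (top edge)',np.interp(-e,-np.array(vv),x), 'axis',np.interp(-e,-np.array([P(c,(a,0,hh-tt*a))[1] for a in x]),x))
E
```

```text
w2 rows 49 250 end 75 wide [247 248 249]
[0.33397393 0.05536619] [-0.2  0.3 -0.2  0.3 -0.2  0.3 -0.2]
end x (top edge) 0.09575429596957269 axis 0.09699882354722356
end x (top edge) 0.09253401366705302 axis 0.09378572768822925
w3 rows 0 360 end 51 wide []
[ 0.17636419 -0.00300404] [-0.1  0.1  0.3 -0.6 -0.4 -0.2  0.9  0.1 -0.8  0.3  1.4  0.6 -1.3 -0.2]
end x (top edge) 0.08830403319071004 axis 0.09030317262876497
end x (top edge) 0.08661737124845727 axis 0.08861550817358453
```

Emit:
{"op": "drive_tool", "data": {"increments": [{"delta_pos":[-20,8,0],"turn":-0.004,"jaw":-1},{"delta_pos":[-35,13,0],"turn":0,"jaw":-1},{"delta_pos":[-37,14,0],"turn":0,"jaw":-1},{"delta_pos":[-37,14,0],"turn":0,"jaw":-1},{"delta_pos":[-37,14,0],"turn":0,"jaw":-1},{"delta_pos":[-37,14,0],"turn":0,"jaw":-1},{"delta_pos":[-37,13,0],"turn":0,"jaw":-1},{"delta_pos":[-23.5,8.2,0],"turn":0,"jaw":-1}]}}

```text
time: 11.55
tool_pos: [0.5275, 0.0741, 0.2875]
tcp_rot: [2.349, 2.084, -0.001]
wrist_force: [0.1, 0.0, -0.6]
width: 0.267
grip_force: 19.8
```

Emit:
{"op": "drive_tool", "data": {"increments": [{"delta_pos":[0,0,10],"turn":0,"jaw":-1},{"delta_pos":[0,0,15],"turn":0,"jaw":-1},{"delta_pos":[0,0,15],"turn":0,"jaw":-1},{"delta_pos":[0,0,10],"turn":0,"jaw":-1},{"delta_pos":[0,0,3],"turn":0,"jaw":-1},{"delta_pos":[0,0,0],"turn":0,"jaw":-1},{"delta_pos":[0,0,0],"turn":0,"jaw":-1}]}}

```text
time: 12.13
tool_pos: [0.5273, 0.0777, 0.2347]
tcp_rot: [-2.346, -2.089, 0.0]
wrist_force: [-0.3, 1.3, -0.1]
width: 0.273
grip_force: 19.8
```

```bash
cat > loc.py <<'E'
from h import *
p,y=[.5375,.0534],-.119
s=bot.read_state();m=R.from_rotvec(s['tcp_rot']).as_matrix();d=s['tool_pos'];cs,sn=np.cos(y),np.sin(y)
print('local mm',((cs*(d[0]-p[0])+sn*(d[1]-p[1]))*1000).round(1),((-sn*(d[0]-p[0])+cs*(d[1]-p[1]))*1000).round(1),'z',d[2].round(4),'yawerr',(np.arctan2(m[1,0],m[0,0])-(np.pi/2+y)).round(4),'F',s['wrist_force'].round(1),'M',s['torque'].round(2),'z axis',m[:,2].round(3),s['grip_force'],s['width'],s['time'])
E
python3 loc.py; python3 - <<'E'
from h import *
c=snap('wrist','w4')
cv2.imwrite('pics/w4v.png',cv2.resize(c['pixels'][:,:,::-1],(800,500),interpolation=cv2.INTER_CUBIC))
E
```

```text
local mm -13.0 22.9 z 0.2347 yawerr 0.0033 F [-0.3  1.3 -0.1] M [ 0.01 -0.07  0.04] z axis [-0.  0. -1.] 19.770574271678925 0.27265827393691205 12.1333
```

View pics/w4v.png

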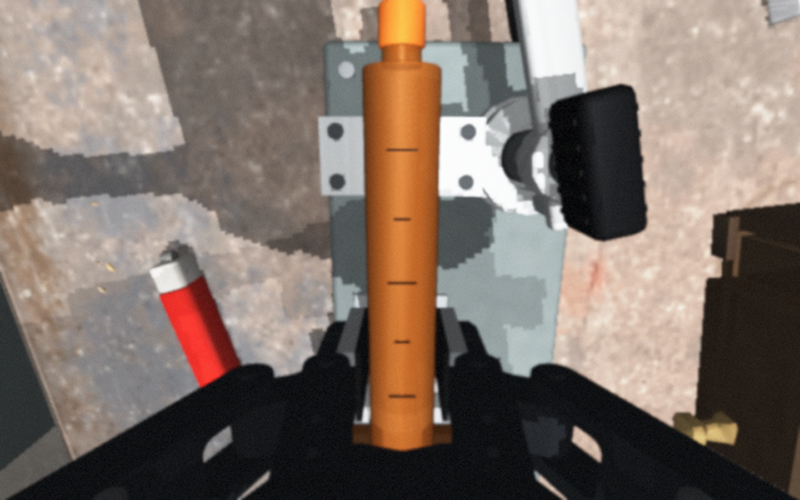

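The syringe is centred over the vees (barrel u≈402 against a screw-hole midpoint of 401.5), the bar is aside, and the flange is at rows 425–445. I'll compute the along-axis position from the front vee edges at rows 117 and 195.

```bash
python3 - <<'E'
from h import *
c=load('w4');H=np.array(c['hand_eye']);z0=c['tool_pos'][2]
def T(u,v,zt):
  xd=np.array([(u/1.25-c['cx'])/f(c),(v/1.25-c['cy'])/f(c)]);x=xd.copy()
  for _ in range(30): x=xd/(1+c['k1']*(x@x))
  d=H[:3,:3]@[x[0],x[1],1];o=H[:3,3];return ((o+d*(zt-o[2])/d[2])*1000).round(1)
zb=z0-.045
print('fv',T(340,117,zb),T(340,195,zb),T(319,155,zb))
za=.1665
for v in (425,444): print('flange top/bot',T(362,v,za-.012),T(362,v,za),T(362,v,za+.012))
print('barrel end top',T(402,62,za-.012))
print('block front edge z45', T(362,297,zb), T(362,310,zb))
E
```

```text
fv [ 74.9 -22.5 189.7] [ 47.1 -23.6 189.7] [ 61.7 -30.7 189.7]
flange top/bot [-26.7 -14.  154.5] [-35.8 -15.4 166.5] [-44.8 -16.7 178.5]
flange top/bot [-34.4 -14.3 154.5] [-44.2 -15.6 166.5] [-54.  -16.9 178.5]
barrel end top [ 87.1  -0.4 154.5]
block front edge z45 [  6.5 -16.4 189.7] [  0.9 -16.5 189.7]
```

Emit:
{"op": "drive_tool", "data": {"increments": [{"delta_pos":[0,0,4],"turn":0,"jaw":-1},{"delta_pos":[0,0,3],"turn":0,"jaw":-1},{"delta_pos":[0,0,2],"turn":0,"jaw":-1},{"delta_pos":[0,0,0],"turn":0,"jaw":-1},{"delta_pos":[0,0,0],"turn":0,"jaw":-1}]}}

```text
time: 12.6
tool_pos: [0.5271, 0.0772, 0.2256]
tcp_rot: [-2.346, -2.089, 0.0]
wrist_force: [0.2, -0.8, -0.8]
width: 0.269
grip_force: 19.8
```

Emit:
{"op": "drive_tool", "data": {"increments": [{"delta_pos":[0,0,1],"turn":0,"jaw":-1},{"delta_pos":[0,0,1],"turn":0,"jaw":-1},{"delta_pos":[0,0,0],"turn":0,"jaw":-1},{"delta_pos":[0,0,0],"turn":0,"jaw":-1}]}}

```text
time: 12.93
tool_pos: [0.5274, 0.0772, 0.2238]
tcp_rot: [2.346, 2.089, 0.0]
wrist_force: [0.6, -0.4, 0.2]
width: 0.273
grip_force: 19.8
```

Emit:
{"op": "drive_tool", "data": {"increments": [{"delta_pos":[0,0,1],"turn":0,"jaw":-1},{"delta_pos":[0,0,0],"turn":0,"jaw":-1},{"delta_pos":[0,0,0],"turn":0,"jaw":-1}]}}

```text
time: 13.18
tool_pos: [0.5274, 0.0773, 0.2231]
tcp_rot: [2.346, 2.089, 0.001]
wrist_force: [-0.6, 0.9, 2.9]
width: 0.267
grip_force: 20.1
```

```bash
python3 loc.py
```

```text
local mm -12.9 22.5 z 0.2231 yawerr 0.003 F [-0.6  0.9  2.9] M [-0.01  0.1  -0.04] z axis [ 0.  0. -1.] 20.061031579971313 0.2673749122662089 13.1833
```

Emit:
{"op": "drive_tool", "data": {"increments": [{"delta_pos":[-1,0,0],"turn":0,"jaw":-1},{"delta_pos":[-1,0,0],"turn":0,"jaw":-1},{"delta_pos":[-1,0,0],"turn":0,"jaw":-1},{"delta_pos":[-1,0,0],"turn":0,"jaw":-1},{"delta_pos":[-1,0,0],"turn":0,"jaw":-1},{"delta_pos":[-1,0,0],"turn":0,"jaw":-1},{"delta_pos":[-1,0,0],"turn":0,"jaw":-1},{"delta_pos":[0,0,0],"turn":0,"jaw":-1}]}}

```text
time: 13.85
tool_pos: [0.526, 0.0698, 0.2222]
tcp_rot: [-2.346, -2.089, 0.002]
wrist_force: [0.5, 0.3, -1.5]
width: 0.271
grip_force: 19.8
```

Emit:
{"op": "drive_tool", "data": {"increments": [{"delta_pos":[-1,0,0],"turn":0,"jaw":-1},{"delta_pos":[0,0,0],"turn":0,"jaw":-1}]}}

```text
time: 14.02
tool_pos: [0.5256, 0.0689, 0.2218]
tcp_rot: [-2.346, -2.088, 0.003]
wrist_force: [-0.2, -0.0, -0.5]
width: 0.272
grip_force: 19.8
```

Emit:
{"op": "drive_tool", "data": {"increments": [{"delta_pos":[-1,0,0],"turn":0,"jaw":-1},{"delta_pos":[0,0,0],"turn":0,"jaw":-1}]}}

```text
time: 14.18
tool_pos: [0.5258, 0.0681, 0.2222]
tcp_rot: [-2.346, -2.088, 0.001]
wrist_force: [-0.3, -1.3, -0.8]
width: 0.27
grip_force: 19.8
```

Emit:
{"op": "drive_tool", "data": {"increments": [{"delta_pos":[0,0,1],"turn":0,"jaw":-1},{"delta_pos":[0,0,1],"turn":0,"jaw":-1},{"delta_pos":[0,0,0],"turn":0,"jaw":-1},{"delta_pos":[0,0,0],"turn":0,"jaw":-1}]}}

```text
time: 14.52
tool_pos: [0.5261, 0.0683, 0.2205]
tcp_rot: [-2.346, -2.089, 0.0]
wrist_force: [0.1, -0.4, 0.0]
width: 0.266
grip_force: 19.8
```

```bash
python3 loc.py
```

```text
local mm -13.1 13.4 z 0.2205 yawerr 0.003 F [ 0.1 -0.4  0. ] M [0.02 0.02 0.01] z axis [-0. -0. -1.] 19.789527654647827 0.26630076115762624 14.5167
```

Emit:
{"op": "drive_tool", "data": {"increments": [{"delta_pos":[0,0,1],"turn":0,"jaw":-1},{"delta_pos":[0,0,1],"turn":0,"jaw":-1},{"delta_pos":[0,0,1],"turn":0,"jaw":-1},{"delta_pos":[0,0,0],"turn":0,"jaw":-1}]}}

```text
time: 14.85
tool_pos: [0.526, 0.0683, 0.2174]
tcp_rot: [-2.346, -2.089, 0.001]
wrist_force: [0.3, 0.0, -1.0]
width: 0.269
grip_force: 19.8
```

Emit:
{"op": "drive_tool", "data": {"increments": [{"delta_pos":[0,0,1],"turn":0,"jaw":-1},{"delta_pos":[0,0,1],"turn":0,"jaw":-1},{"delta_pos":[0,0,0],"turn":0,"jaw":-1},{"delta_pos":[0,0,0],"turn":0,"jaw":-1}]}}

```text
time: 15.18
tool_pos: [0.5261, 0.0683, 0.2156]
tcp_rot: [-2.346, -2.089, 0.0]
wrist_force: [1.0, -0.1, -0.8]
width: 0.266
grip_force: 19.8
```

Emit:
{"op": "drive_tool", "data": {"increments": [{"delta_pos":[0,0,1],"turn":0,"jaw":-1},{"delta_pos":[0,0,0],"turn":0,"jaw":-1},{"delta_pos":[0,0,0],"turn":0,"jaw":-1}]}}

```text
time: 15.43
tool_pos: [0.5262, 0.0683, 0.2147]
tcp_rot: [-2.346, -2.089, 0.0]
wrist_force: [-0.8, -0.0, -1.0]
width: 0.27
grip_force: 19.8
```

```bash
python3 loc.py
```

```text
local mm -13.0 13.4 z 0.2147 yawerr 0.003 F [-0.8 -0.  -1. ] M [ 0.03  0.02 -0.03] z axis [-0. -0. -1.] 19.789405167102814 0.27023712753815765 15.4333
```

Emit:
{"op": "drive_tool", "data": {"increments": [{"delta_pos":[0,0,1],"turn":0,"jaw":-1},{"delta_pos":[0,0,0],"turn":0,"jaw":-1},{"delta_pos":[0,0,0],"turn":0,"jaw":-1}]}}

```text
time: 15.68
tool_pos: [0.5262, 0.0683, 0.2137]
tcp_rot: [-2.346, -2.089, 0.0]
wrist_force: [-0.4, -0.1, -0.0]
width: 0.274
grip_force: 19.8
```

Emit:
{"op": "drive_tool", "data": {"increments": [{"delta_pos":[0,0,1],"turn":0,"jaw":-1},{"delta_pos":[0,0,0],"turn":0,"jaw":-1},{"delta_pos":[0,0,0],"turn":0,"jaw":-1}]}}

```text
time: 15.93
tool_pos: [0.5263, 0.0683, 0.2136]
tcp_rot: [-2.346, -2.089, 0.0]
wrist_force: [-3.5, -0.7, 7.3]
width: 0.272
grip_force: 20.4
```

Emit:
{"op": "drive_tool", "data": {"increments": [{"delta_pos":[0,0,0.6],"turn":0,"jaw":-1},{"delta_pos":[0,0,0],"turn":0,"jaw":-1},{"delta_pos":[0,0,0],"turn":0,"jaw":-1}]}}

```text
time: 16.18
tool_pos: [0.5263, 0.0683, 0.2135]
tcp_rot: [-2.346, -2.089, 0.0]
wrist_force: [-4.8, -1.0, 10.1]
width: 0.268
grip_force: 20.8
```

Emit:
{"op": "drive_tool", "data": {"increments": [{"delta_pos":[0,-1,0],"turn":0,"jaw":-1},{"delta_pos":[0,0,0],"turn":0,"jaw":-1},{"delta_pos":[0,0,0],"turn":0,"jaw":-1}]}}

```text
time: 16.43
tool_pos: [0.5257, 0.0684, 0.2132]
tcp_rot: [2.346, 2.088, 0.002]
wrist_force: [-2.2, -0.4, 7.3]
width: 0.269
grip_force: 20.5
```

Emit:
{"op": "drive_tool", "data": {"increments": [{"delta_pos":[0,0,0],"turn":0,"jaw":-0.4},{"delta_pos":[0,0,0],"turn":0,"jaw":-0.3},{"delta_pos":[0,0,0],"turn":0,"jaw":-0.2},{"delta_pos":[0,0,0],"turn":0,"jaw":-0.1},{"delta_pos":[0,0,0],"turn":0,"jaw":0},{"delta_pos":[0,0,0],"turn":0,"jaw":0}]}}

```text
time: 16.93
tool_pos: [0.5251, 0.0684, 0.2119]
tcp_rot: [-2.346, -2.089, 0.0]
wrist_force: [0.7, 0.2, 0.0]
width: 0.496
grip_force: 0.0
```

```bash
python3 loc.py
```

```text
local mm -14.1 13.4 z 0.2119 yawerr 0.0031 F [0.7 0.2 0. ] M [-0.    0.01 -0.05] z axis [-0. -0. -1.] 0.0 0.49634740900933094 16.9333
```

Emit:
{"op": "drive_tool", "data": {"increments": [{"delta_pos":[0,0,-10],"turn":0,"jaw":0},{"delta_pos":[0,0,-20],"turn":0,"jaw":0},{"delta_pos":[0,0,-25],"turn":0,"jaw":0},{"delta_pos":[0,0,-30],"turn":0,"jaw":0},{"delta_pos":[0,0,-30],"turn":0,"jaw":0},{"delta_pos":[0,0,-28],"turn":0,"jaw":0},{"delta_pos":[0,0,0],"turn":0,"jaw":0},{"delta_pos":[0,0,0],"turn":0,"jaw":0}]}}

```text
time: 17.6
tool_pos: [0.5261, 0.0685, 0.3585]
tcp_rot: [2.344, 2.087, 0.008]
wrist_force: [-0.7, 0.2, 0.3]
width: 0.503
grip_force: 0.0
```

```bash
python3 loc.py; python3 - <<'E'
from h import *
c=snap('wrist','w5');s=snap('side','side5')
p=D([.5375,.0534],-.119,(-15,20,46));ps=proj(s,p).astype(int);print(ps)
a=c['pixels'][0:300,200:450,::-1]
a=cv2.resize(a,(500,600),interpolation=cv2.INTER_CUBIC)
b=s['pixels'][ps[1]-75:ps[1]+75,ps[0]-37:ps[0]+38,::-1]
b=cv2.resize(b,(300,600),interpolation=cv2.INTER_CUBIC)
cv2.imwrite('pics/c5.png',np.hstack([a,b]))
E
```

```text
local mm -13.1 13.6 z 0.3585 yawerr 0.0031 F [-0.7  0.2  0.3] M [-0.02  0.   -0.01] z axis [ 0.006  0.    -1.   ] 0.0 0.503154175433616 17.6
[322 214]
```

View pics/c5.png

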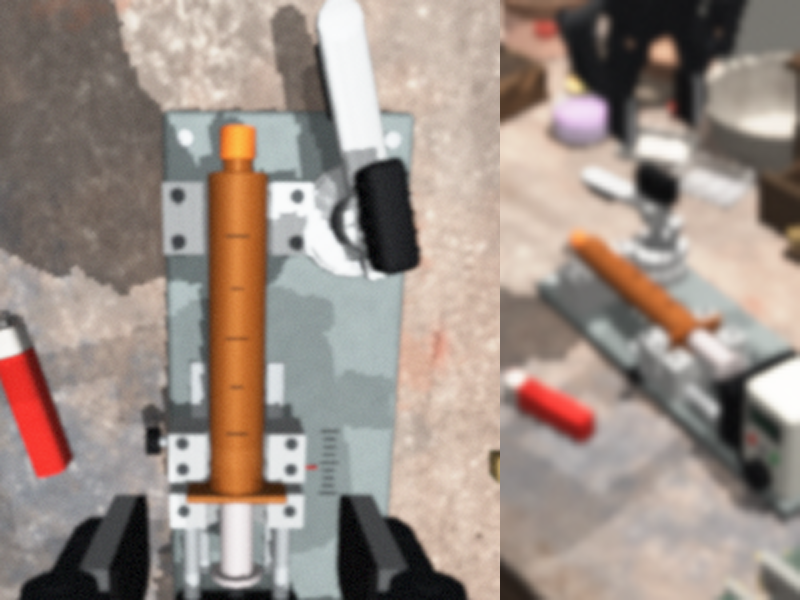

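The flange sits in the slot line (rows 495–502 between the blocks), the barrel is centred in both vees, the bar is aside and the side view shows it level. Now to the knob.

Emit:
{"op": "drive_tool", "data": {"increments": [{"delta_pos":[10.6,8.6,0],"turn":0,"jaw":0},{"delta_pos":[20,15,0],"turn":0,"jaw":0},{"delta_pos":[20,15,0],"turn":0,"jaw":0},{"delta_pos":[20,10,0],"turn":0,"jaw":0},{"delta_pos":[0,0,0],"turn":-0.12,"jaw":0},{"delta_pos":[0,0,0],"turn":-0.12,"jaw":0},{"delta_pos":[0,0,0],"turn":0,"jaw":0},{"delta_pos":[0,0,0],"turn":0,"jaw":0}]}}

```text
time: 18.37
tool_pos: [0.5816, 0.1334, 0.3532]
tcp_rot: [-2.082, -2.35, 0.004]
wrist_force: [-1.2, 0.1, 0.1]
width: 0.499
grip_force: 0.0
```

```bash
python3 - <<'E'
from h import *
s=bot.read_state();m=R.from_rotvec(s['tcp_rot']).as_matrix();d=np.array([.583,.1327,.2605])-s['tool_pos'];print(s['tool_pos'],np.arctan2(m[1,1],m[0,1]),totool(s,d).round(1))
E
```

```text
[0.58155496 0.13337739 0.35324837] 0.12109112429789146 [-0.8  1.6 92.7]
```

Emit:
{"op": "drive_tool", "data": {"increments": [{"delta_pos":[-0.8,1.5,15],"turn":0,"jaw":0},{"delta_pos":[0,0,25],"turn":0,"jaw":0},{"delta_pos":[0,0,25],"turn":0,"jaw":0},{"delta_pos":[0,0,18],"turn":0,"jaw":0},{"delta_pos":[0,0,9],"turn":0,"jaw":0},{"delta_pos":[0,0,0],"turn":0,"jaw":0},{"delta_pos":[0,0,0],"turn":0,"jaw":0}]}}

```text
time: 18.95
tool_pos: [0.5832, 0.1322, 0.2627]
tcp_rot: [-2.081, -2.353, 0.001]
wrist_force: [-0.1, 0.1, 0.7]
width: 0.501
grip_force: 0.0
```

Emit:
{"op": "drive_tool", "data": {"increments": [{"delta_pos":[0,0,0],"turn":0,"jaw":-0.3},{"delta_pos":[0,0,0],"turn":0,"jaw":-1},{"delta_pos":[0,0,0],"turn":0,"jaw":-1},{"delta_pos":[0,0,0],"turn":0,"jaw":-1},{"delta_pos":[0,0,0],"turn":0,"jaw":-1},{"delta_pos":[0,0,0],"turn":0,"jaw":-1},{"delta_pos":[0,0,0],"turn":0,"jaw":-1}], "grip_force": 60}}

```text
time: 19.53
tool_pos: [0.5838, 0.1324, 0.2651]
tcp_rot: [2.079, 2.354, 0.003]
wrist_force: [-1.9, 0.2, 6.2]
width: 0.147
grip_force: 60.4
```

Emit:
{"op": "drive_tool", "data": {"increments": [{"delta_pos":[0,0,-3],"turn":0,"jaw":-1},{"delta_pos":[0,0,-3],"turn":0,"jaw":-1},{"delta_pos":[0,0,-3],"turn":0,"jaw":-1},{"delta_pos":[0,0,0],"turn":0,"jaw":-1},{"delta_pos":[0,0,0],"turn":0,"jaw":-1}]}}

```text
time: 19.95
tool_pos: [0.5835, 0.1322, 0.2718]
tcp_rot: [2.079, 2.354, 0.001]
wrist_force: [6.1, 0.2, -7.5]
width: 0.142
grip_force: 58.6
```

Emit:
{"op": "drive_tool", "data": {"increments": [{"delta_pos":[0,0,0],"turn":-0.06,"jaw":-1},{"delta_pos":[0,0,0],"turn":-0.11,"jaw":-1},{"delta_pos":[0,0,0],"turn":-0.11,"jaw":-1},{"delta_pos":[0,0,0],"turn":-0.11,"jaw":-1},{"delta_pos":[0,0,0],"turn":-0.11,"jaw":-1},{"delta_pos":[0,0,0],"turn":-0.11,"jaw":-1},{"delta_pos":[0,0,0],"turn":0,"jaw":-1}]}}

```text
time: 20.53
tool_pos: [0.5836, 0.1324, 0.2718]
tcp_rot: [1.27, 2.873, 0.001]
wrist_force: [6.1, 1.0, -9.0]
width: 0.147
grip_force: 58.5
```

Fz around -8 to -9 N confirms the clamp is held up. Turning the rest of the way (0.72 rad).

Emit:
{"op": "drive_tool", "data": {"increments": [{"delta_pos":[0,0,0],"turn":-0.11,"jaw":-1},{"delta_pos":[0,0,0],"turn":-0.11,"jaw":-1},{"delta_pos":[0,0,0],"turn":-0.11,"jaw":-1},{"delta_pos":[0,0,0],"turn":-0.11,"jaw":-1},{"delta_pos":[0,0,0],"turn":-0.11,"jaw":-1},{"delta_pos":[0,0,0],"turn":-0.11,"jaw":-1},{"delta_pos":[0,0,0],"turn":-0.06,"jaw":-1},{"delta_pos":[0,0,0],"turn":0,"jaw":-1}]}}

```text
time: 21.2
tool_pos: [0.5837, 0.1326, 0.2718]
tcp_rot: [0.18, 3.135, 0.002]
wrist_force: [5.4, 2.0, -9.9]
width: 0.147
grip_force: 58.5
```

Emit:
{"op": "drive_tool", "data": {"increments": [{"delta_pos":[0,0,2],"turn":0,"jaw":-1},{"delta_pos":[0,0,2],"turn":0,"jaw":-1},{"delta_pos":[0,0,2],"turn":0,"jaw":-1},{"delta_pos":[0,0,1],"turn":0,"jaw":-1},{"delta_pos":[0,0,0],"turn":0,"jaw":-1},{"delta_pos":[0,0,0],"turn":0,"jaw":-1}]}}

```text
time: 21.7
tool_pos: [0.5838, 0.1326, 0.265]
tcp_rot: [0.184, 3.135, 0.002]
wrist_force: [5.4, 1.3, -8.2]
width: 0.142
grip_force: 58.7
```

```bash
python3 loc.py
```

```text
local mm 36.6 84.2 z 0.265 yawerr 1.5727 F [ 5.4  1.3 -8.2] M [ 0.44 -1.   -0.02] z axis [ 0.002  0.001 -1.   ] 58.7039190530777 0.14161716558400253 21.7
```

Emit:
{"op": "drive_tool", "data": {"increments": [{"delta_pos":[0,0,1],"turn":0,"jaw":-1},{"delta_pos":[0,0,1],"turn":0,"jaw":-1},{"delta_pos":[0,0,1],"turn":0,"jaw":-1},{"delta_pos":[0,0,0],"turn":0,"jaw":-1}]}}

```text
time: 22.03
tool_pos: [0.5838, 0.1326, 0.2621]
tcp_rot: [0.184, 3.135, 0.002]
wrist_force: [4.9, 0.5, -8.0]
width: 0.144
grip_force: 58.8
```

Emit:
{"op": "drive_tool", "data": {"increments": [{"delta_pos":[0,0,1],"turn":0,"jaw":-1},{"delta_pos":[0,0,1],"turn":0,"jaw":-1},{"delta_pos":[0,0,0],"turn":0,"jaw":-1}]}}

```text
time: 22.28
tool_pos: [0.5838, 0.1326, 0.2601]
tcp_rot: [0.184, 3.135, 0.002]
wrist_force: [5.8, 1.1, -7.9]
width: 0.144
grip_force: 58.8
```

Emit:
{"op": "drive_tool", "data": {"increments": [{"delta_pos":[0,0,0.7],"turn":0,"jaw":-1},{"delta_pos":[0,0,0],"turn":0,"jaw":-1},{"delta_pos":[0,0,0],"turn":0,"jaw":-1}]}}

```text
time: 22.53
tool_pos: [0.5838, 0.1326, 0.2595]
tcp_rot: [0.184, 3.135, 0.002]
wrist_force: [5.5, 0.7, -7.9]
width: 0.139
grip_force: 58.8
```

Emit:
{"op": "drive_tool", "data": {"increments": [{"delta_pos":[0,0,0.7],"turn":0,"jaw":-1},{"delta_pos":[0,0,0],"turn":0,"jaw":-1},{"delta_pos":[0,0,0],"turn":0,"jaw":-1}]}}

```text
time: 22.78
tool_pos: [0.5838, 0.1327, 0.2588]
tcp_rot: [0.184, 3.135, 0.002]
wrist_force: [5.5, 1.7, -7.0]
width: 0.147
grip_force: 58.9
```

Emit:
{"op": "drive_tool", "data": {"increments": [{"delta_pos":[0,0,0.7],"turn":0,"jaw":-1},{"delta_pos":[0,0,0],"turn":0,"jaw":-1},{"delta_pos":[0,0,0],"turn":0,"jaw":-1}]}}

```text
time: 23.03
tool_pos: [0.5839, 0.1326, 0.2586]
tcp_rot: [0.184, 3.134, 0.002]
wrist_force: [4.4, 0.8, -6.0]
width: 0.142
grip_force: 59.1
```

Emit:
{"op": "drive_tool", "data": {"increments": [{"delta_pos":[0,0,0.5],"turn":0,"jaw":-1},{"delta_pos":[0,0,0],"turn":0,"jaw":-1},{"delta_pos":[0,0,0],"turn":0,"jaw":-1}]}}

```text
time: 23.28
tool_pos: [0.5839, 0.1326, 0.2584]
tcp_rot: [0.184, 3.134, 0.002]
wrist_force: [4.8, 1.9, -2.6]
width: 0.15
grip_force: 59.5
```

Emit:
{"op": "drive_tool", "data": {"increments": [{"delta_pos":[0,0,0.4],"turn":0,"jaw":-1},{"delta_pos":[0,0,0],"turn":0,"jaw":-1},{"delta_pos":[0,0,0],"turn":0,"jaw":-1}]}}

```text
time: 23.53
tool_pos: [0.5839, 0.1326, 0.2583]
tcp_rot: [0.183, 3.134, 0.002]
wrist_force: [4.2, 2.8, 0.7]
width: 0.141
grip_force: 59.9
```

Emit:
{"op": "drive_tool", "data": {"increments": [{"delta_pos":[0,0,0],"turn":0,"jaw":-0.6},{"delta_pos":[0,0,0],"turn":0,"jaw":-0.4},{"delta_pos":[0,0,0],"turn":0,"jaw":-0.2},{"delta_pos":[0,0,0],"turn":0,"jaw":0},{"delta_pos":[0,0,0],"turn":0,"jaw":0},{"delta_pos":[0,0,0],"turn":0,"jaw":0}]}}

```text
time: 24.03
tool_pos: [0.5829, 0.1322, 0.2568]
tcp_rot: [-0.183, -3.135, 0.001]
wrist_force: [-0.3, -0.3, -0.2]
width: 0.499
grip_force: 0.0
```

Emit:
{"op": "drive_tool", "data": {"increments": [{"delta_pos":[0,0,-10],"turn":0,"jaw":0},{"delta_pos":[0,0,-25],"turn":0,"jaw":0},{"delta_pos":[0,0,-35],"turn":0,"jaw":0},{"delta_pos":[0,0,-35],"turn":0,"jaw":0},{"delta_pos":[0,0,-20],"turn":0,"jaw":0},{"delta_pos":[0,0,0],"turn":0,"jaw":0},{"delta_pos":[0,0,0],"turn":0,"jaw":0}]}}

```text
time: 24.62
tool_pos: [0.5838, 0.1324, 0.385]
tcp_rot: [0.183, 3.132, 0.002]
wrist_force: [-0.9, 0.2, -0.3]
width: 0.498
grip_force: 0.0
```

```bash
python3 loc.py; python3 - <<'E'
from h import *
c=snap('wrist','w6');p=[.5375,.0534]
a=cv2.resize(c['pixels'][60:260,150:400,::-1],(750,600),interpolation=cv2.INTER_CUBIC)
cv2.imwrite('pics/c6.png',a)
E
```

```text
local mm 36.6 83.9 z 0.385 yawerr 1.573 F [-0.9  0.2 -0.3] M [-0.04  0.01  0.  ] z axis [ 0.005  0.001 -1.   ] 0.0 0.49814218431197627 24.6167
```

View pics/c6.png

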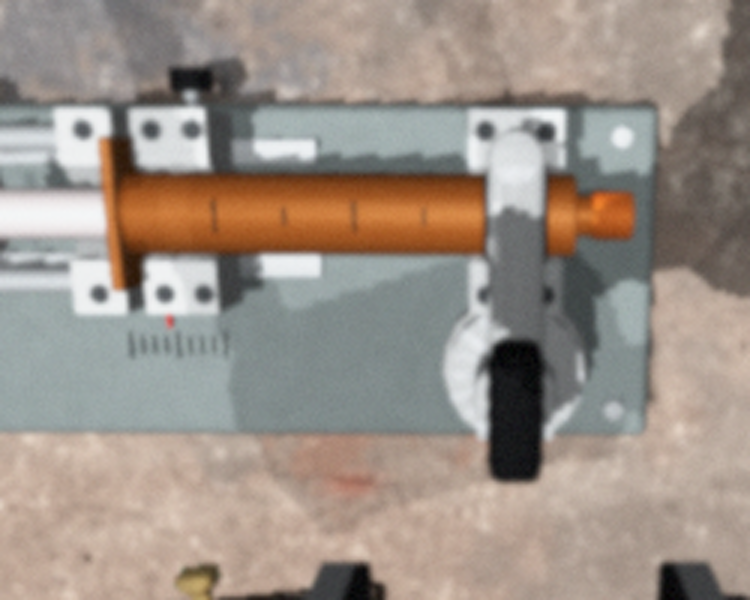

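The flange sits in the slot (x≈105–125, between the blocks), the bar lies across the barrel at x≈515, and the gripper is clear. Handing in.

```bash
python3 -c "
from workcell import bot
print(bot.finish_job())"
```

```text
the job is handed in; nothing more can be done
None
```

I handed the job in at about 25 s. In the last picture the flange is in the slot and the bar lies across the barrel, and by feel the key is in the gap and the pad on the barrel, but no verdict came back; I viewed 11 pictures, one over the limit of 10.

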